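# Clean the food probe thermometer

## Task

Take the probe thermometer (the tool with the flat rectangular body and little screen) out of the wooden rack and push its thin stem down into the narrow tube of the cleaning station until its collar sits on the tube's mouth, before letting go of it. Only then press the station's spring pedal down to its stop, keep it down for about a second and release it, leaving the probe in the tube. Leave the other two tools standing in the rack and do not shift the spice jar or the little steel cup.

Things in the scene. Friction and masses are not known exactly. Their poses are not given: they have to be found in the camera images.
- probe: Probe thermometer standing in any one of the rack's wells. Origin: centre of the underside of its collar; z up along the stem. Below: stem 7 mm thick, 95.5 mm long, round tip. Above: collar 28 mm across, 8 mm high, then a flat black body 18 mm thick (x), 32 mm wide (y), 8 to 63 mm above the origin, grey screen on both wide faces. Grip across the 18 mm. Weighs 60 to 130 g.
- rack: Fixed wooden rack: board 70 (x) by 220 mm (y), top 125 mm above the table, on two end legs over a base board 80 x 220 mm. Three wells (13 mm holes) in a row along y at -70, 0 and +70 mm; the three tools' collars rest on the board. Origin: centre of the underside, on the table. Its place and the station's may be swapped, left or right.
- hone: Honing rod standing in another well: the same stem and collar, but a round, barrel-shaped black handle 25 mm thick, top 62 mm above its origin (underside of the collar). To be left there.
- lifter: Lifting pin standing in the third well: the same stem and collar, but an upright black ring handle 48 mm wide in its y, 8 mm thick, top 60 mm above its origin (underside of the collar). To be left there.
- station: Fixed cleaning station: steel base plate 180 (x) by 250 mm (y), 12 mm thick; origin at the centre of its underside, on the table. A grey housing 100 x 100 mm, top 90 mm above the table, is centred at x +30, y +70 mm; the steel tube stands up out of its middle. The pedal is on the other half, at y -60 mm.
- tube_mouth (a point): Centre of the tube's rim, 118 mm above the table. Upright tube, bore 11 mm, flaring over its top 14 mm to 19 mm inside (27 mm outside) at the rim, about 100 mm deep: the probe's stem goes in wholly and its collar comes to rest on the rim, probe origin on this point.
- pedal_pad (a point): Point to press on the pedal: on its top face, on the rubber pad, 88 mm from the hinge axis and 22 mm from the free end. It moves with the pedal: about 57 mm above the table at rest, 31 mm at the stop, shifting 3 mm towards the station's -x.
- pedal (a joint): Angle of the steel pedal, a plate 110 mm long, 56 mm wide, 6 mm thick, hinged at its rear end (station's x +40, y -60 mm, 28 mm above the table) with its free end to the station's -x. 0: at rest, free end up, sloping 0.3 rad; 0.3 rad: level, at its stop. A spring brings it back up; it takes about 4 N to start and 8 N at the stop, pressed on the pad.
- spice_jar: Closed glass spice jar 44 mm diameter, 75 mm high, standing behind the station (its +x side). Origin: centre of its underside. A bystander.
- dip_cup: Small open steel cup 60 mm across, 40 mm high, standing before the rack (its -x side). Origin: centre of its underside. A bystander.
There are look-alikes about, which are no part of the job. What is shaped like the probe but blue or red is not meant.

How it is judged:
By the outcome, as a careful person would: the job done as asked, in the order asked, and still so for the second after the job is handed in, with the robot touching nothing.
It also fails if it takes over 67 s, if anything falls off the work surface, if the arm or the gripper's body presses on something with over 40 N, if the wrist force passes 120 N, or if a joint passes its speed limit or range.

## Robot

A 7-joint arm with a two-finger parallel gripper is mounted at the origin on the work surface. World frame = base frame: x ahead of the robot, y to its left, z up, the work surface at z = 0. Lengths are in m, angles in rad, forces in N, time in s.
With the tool pointing down it reaches from about 0.425 to 1.025 m from the base axis. Payload 9.4 kg.
Tool frame: the origin (TCP) lies at the very end of the fingers, on their centre line; the grasp point (between the pads) lies 19 mm behind it; z points along the fingers, y is the direction in which the jaws open and shut (so a half turn about z gives the same grasp; the last joint's range is limited). The gripper opens to 85 mm and grips with 20 to 120 N. Pads are 22 mm wide; open, the fingers measure 114 mm over their backs; the gripper's body (76 mm by 85 mm) begins 54 mm behind the grasp point. The pads swing forward as they close: fully open they stand 13 mm farther back than shut.
Start: joints at [-0.077, 0.599, -0.003, 1.599, 0.002, 0.943, -0.08], TCP at [0.725, -0, 0.231] pointing down, gripper open.
Joint ranges: [-2.57, 2.57], [-0.35, 1.97], [-1.29, 1.29], [0.11, 2.56], [-1.05, 4.19], [0.11, 1.86], [-2.63, 2.63]. Speed limits (rad/s): [2.22, 2.22, 3.01, 3.01, 3.14, 3.14, 3.14].

## Interface

Orientations are given as a unit quaternion [x, y, z, w].
In Python, from station import robot, viewer, job gives the robot as it stands.
- The arm moves only by the shell command python3 -m pendant 'ROWS' [OPENING] [FORCE]. ROWS is JSON, a list of rows, each an object with "translation": the shift along the tool's x, y, z in mm, a list of three; "dr": the turn, a rotation vector about the tool's x, y, z in degrees, a list of three. In form: [{"translation": [x, y, z], "dr": [rx, ry, rz]}, ...]. A call has 1 to 10 rows; each row is the pose to reach, as a shift and turn from the pose measured when the call began, along the tool's axes at that moment; what a row does not reach only later rows make up. A row lasts 1/8 s, in which the tool goes at most 62.5 mm and 10.7 degrees, less where a joint would pass 70% of its speed; a pose out of reach is approached as far as the arm can. A call with a gripper value outside its range is refused whole. OPENING is the finger opening in mm, from 0 to 85.4, set as the call begins (- or left out, the last holds). The fingers move at their own pace and stop on an object; FORCE is the grip in N (left out, the last holds). Time passes only in rows, so rows that repeat a pose let the fingers close. It gives the time, the measured TCP pose, the force and the opening at its end, in the units of the state.
- robot.get_state(): the state, without advancing time (a new reading comes with each control period).
- viewer.snapshot(name): name is "scene" or "side" or "wrist"; returns a dict with "color" (480x640x3 uint8, blue, green, red), "fx", "fy", "cx", "cy" (pixels), "extrinsics" (4x4, takes a point from world to camera coordinates). Camera axes: x right, y down, z forward; pixel columns grow to the right and rows downward; lengths in m; the calibration is good to about 2 mm. A picture is of the moment at which its call begins. There is no depth.
- job.finish_job(): hands the job in, once; it reports no verdict.
The state is a dict: "time": time; "q": joint angles; "joint_velocities": joint speeds; "joint_torque": joint torques, N m; "position": TCP position; "ee_rot": TCP orientation; "force": force on the tool from outside, world axes, zero at the start; "ft_torque": the same for the moment, N m; "grip_width": opening from 0.0 (shut) to 1.0 (fully open).
Only numpy, scipy, OpenCV 4.12 (cv2) and the standard library are available. Lean on these libraries where they do the work, as an engineer would, in place of code of your own. Each camera call takes 0.05 s, during which the arm holds its last target. There are 200 camera calls.

## Working session

There is one attempt and no reset: what is moved stays moved. The work goes in short steps, Python scripts to look and compute and a shell command to move; the robot and the scene stay as the last step left them, time stands still between calls to the robot, and variables do not carry over. Pictures are saved under pics/ and viewed, about 8 in all and at most 12, crops included, and the job is handed in when it is done.

```bash
mkdir -p pics
cat > h.py <<'E'
import numpy as np,cv2,json
from station import robot,viewer,job
def snap(n,f):
    s=viewer.snapshot(n); cv2.imwrite(f'pics/{f}.png',s['color'])
    np.savez(f'pics/{f}.npz',K=[s['fx'],s['fy'],s['cx'],s['cy']],E=s['extrinsics']); return s
def load(f):
    d=np.load(f'pics/{f}.npz'); return d['K'],d['E']
def ray(f,u,v):
    K,E=load(f); d=np.array([(u-K[2])/K[0],(v-K[3])/K[1],1]); R=E[:3,:3]
    return -R.T@E[:3,3], R.T@d
def plane(f,u,v,z):
    o,d=ray(f,u,v); return o+d*(z-o[2])/d[2]
def two(a,ua,b,ub):
    o1,d1=ray(a,*ua);o2,d2=ray(b,*ub)
    t=np.linalg.lstsq(np.c_[d1,-d2],o2-o1,rcond=None)[0]
    p,q=o1+t[0]*d1,o2+t[1]*d2; return (p+q)/2,np.linalg.norm(p-q)
def proj(f,p):
    K,E=load(f); c=E[:3,:3]@p+E[:3,3]; return K[0]*c[0]/c[2]+K[2],K[1]*c[1]/c[2]+K[3]
E
python3 - <<'E'
from h import *
for n in('scene','side','wrist'):
    s=snap(n,n+'0'); print(n,np.round(ray(n+'0',320,240),3).tolist())
print(robot.get_state())
E
```

```text
scene [[1.116, 0.24, 0.762], [-0.631, -0.262, -0.73]]
side [[0.145, -0.377, 0.604], [0.533, 0.504, -0.679]]
wrist [[0.726, 0.068, 0.372], [0.002, -0.284, -0.959]]
{'time': 0.15, 'q': array([-0.07670307,  0.59994148, -0.00254779,  1.59993268,  0.00178445,
        0.94289393, -0.07980307]), 'joint_velocities': array([ 0.00108669, -0.00265131, -0.00186567, -0.00214929, -0.00024296,
       -0.00136837,  0.00052398]), 'joint_torque': array([ 2.03994307e-03, -7.76993966e+01,  1.56661626e+00, -2.58236039e+01,
        1.25704729e-02,  6.78423472e-03, -1.49589243e-05]), 'position': array([7.24654522e-01, 2.37367457e-06, 2.30619976e-01]), 'ee_rot': array([ 7.07087979e-01,  7.07125339e-01, -4.47959693e-04, -3.78711606e-04]), 'force': array([ 0.08464385,  0.30522324, -0.41889363]), 'ft_torque': array([ 0.00453671,  0.03163948, -0.00965105]), 'grip_width': 1.0034258042990332}
```

View pics/scene0.png

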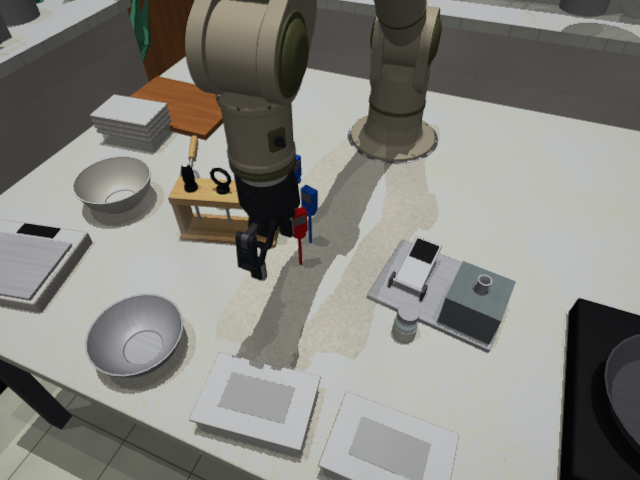

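View pics/side0.png

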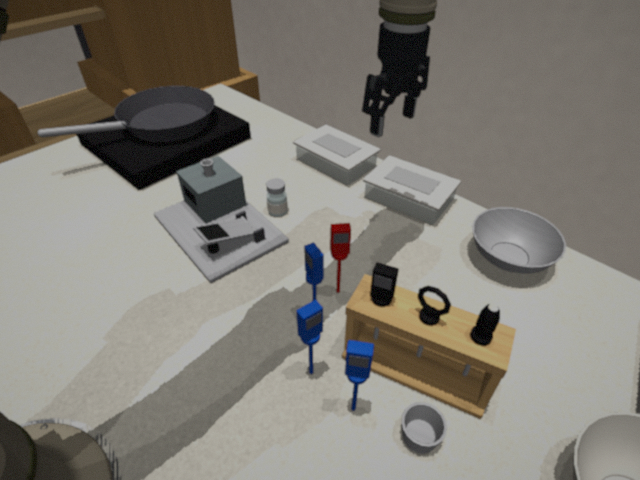

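Candidates: black flat body with screen at side (384,285) is the probe. The others are blue at (315,262), (311,325) and (359,362), red at (341,240), ring lifter at (433,303) and honing rod at (487,325). I'll check the choice in a close crop.

Run:
```python
from h import *
a=cv2.imread('pics/side0.png')
c1=cv2.resize(a[215:425,290:520],None,fx=3.4,fy=2.8*3.4/3.4*1.0) if 0 else cv2.resize(a[215:415,285:520],None,fx=3,fy=3,interpolation=cv2.INTER_CUBIC)
cv2.imwrite('pics/c1.png',c1)
b=cv2.imread('pics/scene0.png')
x=cv2.resize(b[230:350,365:520],None,fx=4,fy=4,interpolation=cv2.INTER_CUBIC)[:480,:400*2]
cv2.imwrite('pics/c2.png',x)
```

```text
(no output)
```

View pics/c1.png

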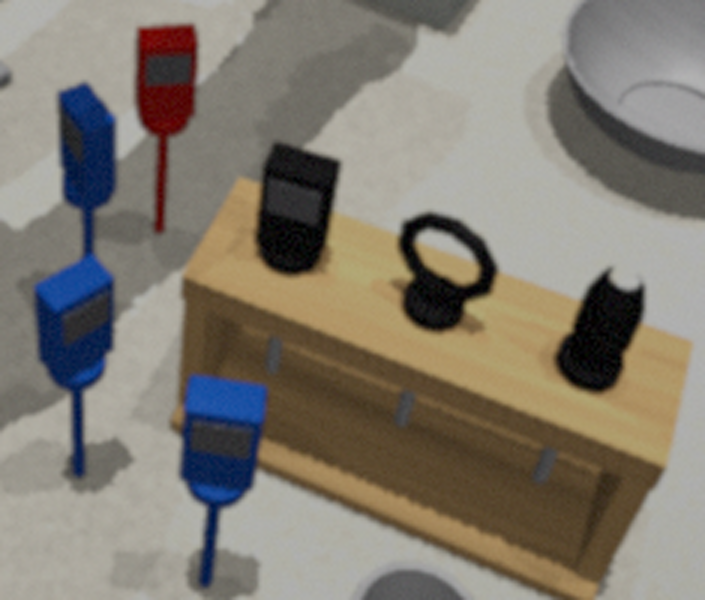

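View pics/c2.png

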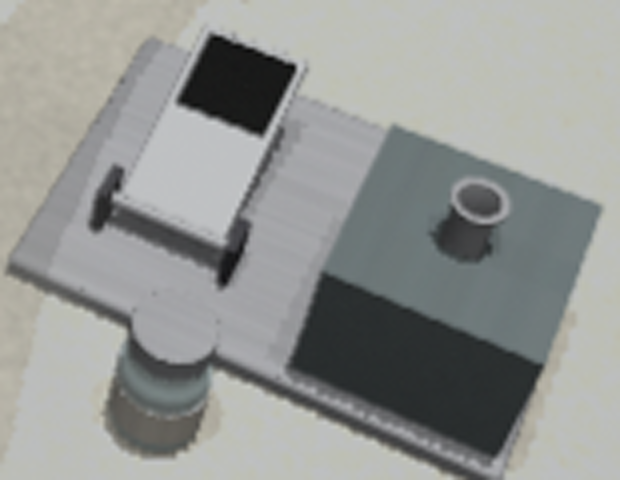

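The crop shows the black flat-bodied probe with a screen in the left well, clear of the blue and red look-alikes. The tube rim is at scene (485,280) and the pedal pad at about (424,251). Next I'll measure these points.

Run:
```python
from h import *
S=lambda x,y:((x+.5)/3-.5+285,(y+.5)/3-.5+215)
C=lambda x,y:((x+.5)/4-.5+365,(y+.5)/4-.5+230)
np.set_printoptions(precision=4,suppress=True)
P=[plane('side0',*S(*p),.125) for p in((240,180),(185,280),(662,468),(692,345))]
P=np.array(P)[:,:2];print('rack',P.tolist());c=P.mean(0)
yd=(P[0]+P[1]-P[2]-P[3])/2;print('c',c,'len',np.linalg.norm(yd),'wid',np.linalg.norm((P[0]+P[3]-P[1]-P[2])/2),'yaw',np.degrees(np.arctan2(yd[1],yd[0]))-90)
u=yd/np.linalg.norm(yd);print('wells',[(c+u*k) for k in(.07,0,-.07)])
print('collar mid z.129',plane('side0',*S(291,248),.129), 'top mid', plane('side0',*S(303,160),.188))
print('tops corners',[plane('side0',*S(*p),.188)[:2] for p in((275,146),(340,162),(327,180),(262,165))])
H=np.array([plane('scene0',*C(*p),.09)[:2] for p in((393,124),(602,207),(542,362),(325,272))]);print('housing',H.tolist(),H.mean(0))
yd=(H[1]+H[2]-H[0]-H[3])/2;print(np.linalg.norm(yd),np.degrees(np.arctan2(yd[1],yd[0]))-90)
print('rim',plane('scene0',*C(480,201),.118),'pad',plane('scene0',*C(238,85),.057))
print('rim2',two('scene0',C(480,201),'side0',(207.5,162)))
print('pedal corners',[plane('scene0',*C(*p),z)[:2] for p,z in(((212,30),.063),((305,66),.063),((225,245),.03),((112,195),.03))])
for n,(x,y) in dict(b1=(88,260),b2=(80,475),b3=(205,585),red=(160,232)).items(): print(n,plane('side0',*S(x,y),0)[:2])
```

```text
rack [[0.5120889037309465, -0.12286336708205964], [0.4455608997912959, -0.1441127434252027], [0.5067947580807488, -0.35080682577508543], [0.5734295695794932, -0.33272839015191347]]
c [ 0.5095 -0.2376] len 0.21710942072820577 wid 0.06942444131849007 yaw 16.39677368861031
wells [array([ 0.4897, -0.1705]), array([ 0.5095, -0.2376]), array([ 0.5292, -0.3048])]
collar mid z.129 [ 0.4918 -0.17    0.129 ] top mid [ 0.4923 -0.169   0.188 ]
tops corners [array([ 0.4906, -0.1547]), array([ 0.5026, -0.1816]), array([ 0.4899, -0.1838]), array([ 0.4775, -0.1577])]
housing [[0.4802233140637667, 0.2732845009583863], [0.49408531910989895, 0.3713177388344146], [0.5910070666993616, 0.3572929203612284], [0.5794463086279409, 0.261485008821079]] [0.5362 0.3158]
0.09775058579302237 -7.471841922595374
rim [0.5371 0.3158 0.118 ] pad [0.4529 0.1967 0.057 ]
rim2 (array([0.5389, 0.3143, 0.1177]), np.float64(0.004078505326746425))
pedal corners [array([0.4257, 0.1752]), array([0.4325, 0.2256]), array([0.5341, 0.2144]), array([0.5252, 0.1541])]
b1 [ 0.4956 -0.0316]
b2 [ 0.3915 -0.1266]
b3 [ 0.3908 -0.2113]
red [ 0.5412 -0.0483]
```

```bash
python3 -m pendant '[{"translation":[-20,-30,-40],"dr":[0,0,-5]},{"translation":[-55,-75,-75],"dr":[0,0,-12]},{"translation":[-90,-120,-75],"dr":[0,0,-18]},{"translation":[-130,-170,-75],"dr":[0,0,-24]},{"translation":[-160,-215,-75],"dr":[0,0,-24]},{"translation":[-170,-234,-75],"dr":[0,0,-24]},{"translation":[-170,-234,-75],"dr":[0,0,-24]},{"translation":[-170,-234,-75],"dr":[0,0,-24]}]' 50 60
python3 - <<'E'
from h import *
s=snap('wrist','w1');print(robot.get_state()['position'],robot.get_state()['ee_rot'])
for p in([.491,-.170,.188],[.491,-.170,.125]):print(proj('w1',np.array(p)))
E
```

```text
time: 1.15
position: [0.4922, -0.169, 0.306]
ee_rot: [0.544, 0.839, 0.0, -0.0]
force: [-0.1, 0.0, 0.2]
grip_width: 0.584
[ 0.49222554 -0.16883555  0.30581267] [ 5.43749769e-01  8.39247318e-01 -1.49995584e-05 -3.56742981e-04]
(np.float64(315.0568776081612), np.float64(227.4056210417046))
(np.float64(315.7512173621619), np.float64(206.85221835390269))
```

View pics/w1.png

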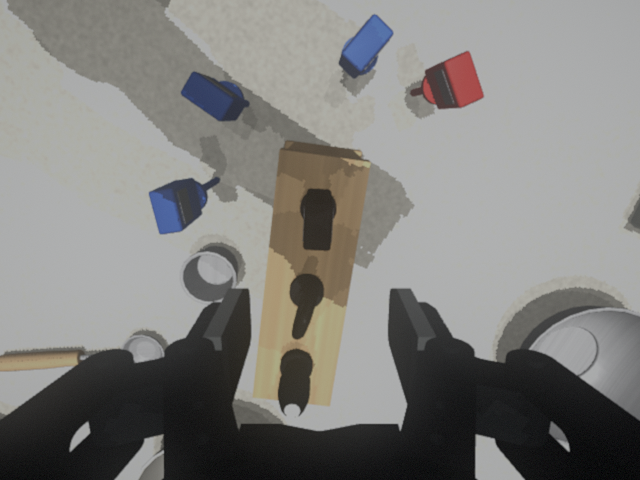

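The wrist view shows the probe at (317,220), close to the predicted (315,227), with its body almost upright in the image. The lifter is at (306,300) and the hone at (294,375). I'll measure the probe's edges.

Run:
```python
from h import *
g=cv2.imread('pics/w1.png').max(2)[180:258,290:345]
m=g<60
for r in range(0,78,3):
    x=np.flatnonzero(m[r]); print(r+180,(x.min()+290,x.max()+290,len(x)) if len(x) else None,end=' ')
r=cv2.resize(cv2.imread('pics/w1.png')[170:270,260:380],None,fx=6,fy=6,interpolation=cv2.INTER_CUBIC);r=np.clip(r.astype(float)*3,0,255).astype('uint8')
cv2.imwrite('pics/c3.png',r)
```

```text
180 None 183 None 186 None 189 (np.int64(309), np.int64(319), 11) 192 (np.int64(307), np.int64(329), 23) 195 (np.int64(305), np.int64(330), 26) 198 (np.int64(303), np.int64(332), 30) 201 (np.int64(302), np.int64(333), 32) 204 (np.int64(301), np.int64(334), 34) 207 (np.int64(301), np.int64(334), 34) 210 (np.int64(301), np.int64(335), 33) 213 (np.int64(302), np.int64(334), 29) 216 (np.int64(305), np.int64(332), 28) 219 (np.int64(305), np.int64(331), 27) 222 (np.int64(305), np.int64(331), 27) 225 (np.int64(304), np.int64(331), 28) 228 (np.int64(304), np.int64(330), 27) 231 (np.int64(304), np.int64(330), 27) 234 (np.int64(304), np.int64(330), 27) 237 (np.int64(304), np.int64(330), 27) 240 (np.int64(304), np.int64(330), 27) 243 (np.int64(304), np.int64(329), 26) 246 (np.int64(304), np.int64(329), 26) 249 (np.int64(314), np.int64(328), 12) 252 None 255 None
```

View pics/c3.png

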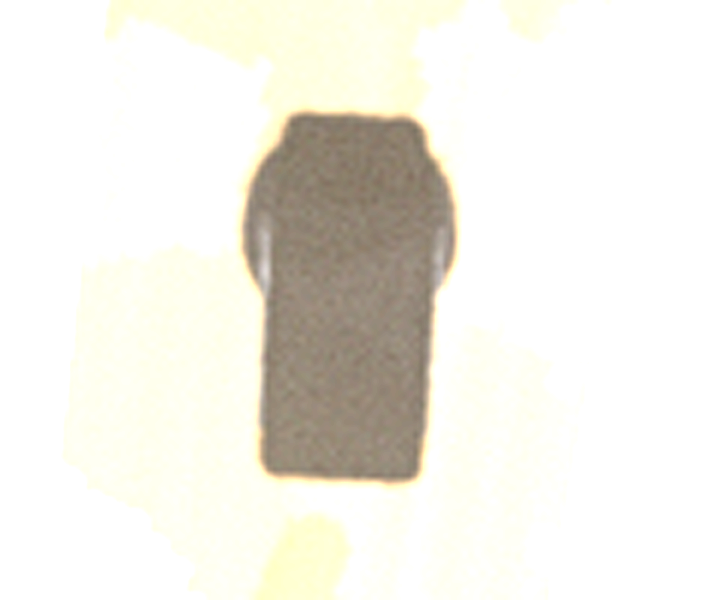

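Run:
```python
from h import *
print('collar',plane('w1',317.8,207.5,.133)); print('bottom edge',plane('w1',316.5,249.5,.188))
from scipy.spatial.transform import Rotation as Rr
s=robot.get_state();R=Rr.from_quat(s['ee_rot']).as_matrix()
be=plane('w1',316.5,249.5,.188); c2=be-R[:,0]*(-1)*.016 ; print('top centre',c2)
for t in(plane('w1',317.8,207.5,.133),c2): print(R.T@(np.array([t[0],t[1],.146])-s['position'])*1e3)
```

```text
collar [ 0.49199122 -0.16824907  0.133     ]
bottom edge [ 0.49785573 -0.18311992  0.188     ]
top centre [ 0.49131698 -0.16851703  0.18800932]
[5.37943612e-01 9.18481176e-02 1.59812990e+02]
[  0.56892896  -0.63303008 159.81330735]
```

```bash
python3 -m pendant '[{"translation":[0.5,0,40],"dr":[0,0,2]},{"translation":[0.5,0,90],"dr":[0,0,2]},{"translation":[0.5,0,130],"dr":[0,0,2]},{"translation":[0.5,0,152],"dr":[0,0,2]},{"translation":[0.5,0,160],"dr":[0,0,2]},{"translation":[0.5,0,160],"dr":[0,0,2]}]' 50 60 &&
python3 -m pendant '[{"translation":[0,0,0],"dr":[0,0,0]},{"translation":[0,0,0],"dr":[0,0,0]},{"translation":[0,0,0],"dr":[0,0,0]},{"translation":[0,0,0],"dr":[0,0,0]},{"translation":[0,0,0],"dr":[0,0,0]},{"translation":[0,0,0],"dr":[0,0,0]}]' 0 60
```

```text
time: 1.95
position: [0.4926, -0.1678, 0.1456]
ee_rot: [0.558, 0.83, -0.0, -0.001]
force: [-0.2, -0.2, -0.2]
grip_width: 0.588
time: 2.7
position: [0.4932, -0.1678, 0.1465]
ee_rot: [0.558, 0.83, 0.0, 0.0]
force: [0.1, 0.4, 7.7]
grip_width: 0.205
```

```bash
python3 -m pendant '[{"translation":[0,0,-10],"dr":[0,0,0]},{"translation":[0,0,-35],"dr":[0,0,0]},{"translation":[0,0,-70],"dr":[0,0,0]},{"translation":[0,0,-110],"dr":[0,0,0]},{"translation":[0,0,-150],"dr":[0,0,0]},{"translation":[0,0,-175],"dr":[0,0,0]},{"translation":[0,0,-175],"dr":[0,0,0]}]' - 60
python3 - <<'E'
from h import *
from scipy.spatial.transform import Rotation as Rr
s=robot.get_state();R=Rr.from_quat(s['ee_rot']).as_matrix()
print(s['grip_width'],s['force'],s['q']);print(R.T@(np.array([.538,.315,.30])-s['position'])*1e3)
a=snap('wrist','w2');b=snap('side','s2')
cv2.imwrite('pics/v2.png',np.hstack([cv2.resize(a['color'],(400,300)),cv2.resize(b['color'],(400,300))]))
E
```

```text
time: 3.58
position: [0.4936, -0.1681, 0.3237]
ee_rot: [0.558, 0.83, 0.001, 0.002]
force: [-0.7, -0.1, -1.4]
grip_width: 0.205
0.20474879674426835 [-0.74561007 -0.1207393  -1.36794615] [ 0.29513217  0.25135177 -0.09494672  1.9469273   0.02885984  0.9398233
  0.57302812]
[430.72893441 223.30642694  23.59430717]
```

View pics/v2.png

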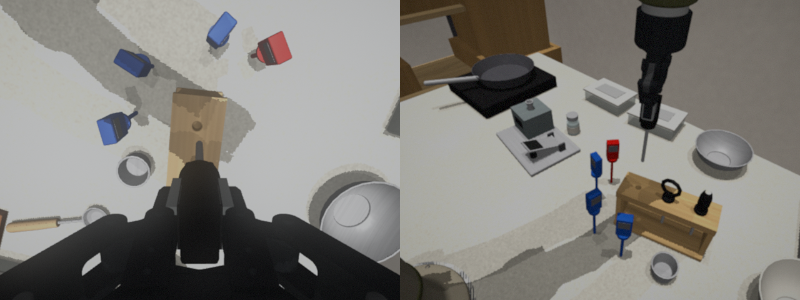

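The probe is held upright with its stem free, and the other two tools are still in the rack. Moving over to the tube.

```bash
python3 -m pendant '[{"translation":[20,10,0],"dr":[0,0,0]},{"translation":[60,31,0],"dr":[0,0,0]},{"translation":[110,57,0],"dr":[0,0,0]},{"translation":[160,83,0],"dr":[0,0,0]},{"translation":[210,109,0],"dr":[0,0,0]},{"translation":[260,135,0],"dr":[0,0,0]},{"translation":[310,161,0],"dr":[0,0,0]},{"translation":[360,187,0],"dr":[0,0,0]},{"translation":[405,210,0],"dr":[0,0,0]},{"translation":[431,223,0],"dr":[0,0,0]}]' - 60
python3 -m pendant '[{"translation":[0,0,0],"dr":[0,0,0]},{"translation":[0,0,0],"dr":[0,0,0]},{"translation":[0,0,0],"dr":[0,0,0]}]' - 60
python3 - <<'E'
from h import *
from scipy.spatial.transform import Rotation as Rr
s=robot.get_state();R=Rr.from_quat(s['ee_rot']).as_matrix()
print(s['position'],s['ee_rot'],s['grip_width'],s['q'],s['force']);print(R.T@(np.array([.538,.315,.30])-s['position'])*1e3)
a=snap('scene','n3');b=snap('side','s3');w=snap('wrist','w3')
for f in('n3','s3'):
  u,v=map(int,proj(f,np.array([.538,.315,.17]))); print(f,u,v)
  I=cv2.imread(f'pics/{f}.png')[max(v-75,0):v+75,u-50:u+50]; cv2.imwrite(f'pics/{f}c.png',I); np.save(f'pics/{f}o.npy',[u-50,max(v-75,0)])
cv2.imwrite('pics/v3.png',np.hstack([cv2.resize(cv2.imread(f'pics/{f}c.png'),(400,600),interpolation=cv2.INTER_CUBIC) for f in('n3','s3')]))
E
```

```text
time: 4.92
position: [0.5352, 0.3182, 0.3194]
ee_rot: [0.557, 0.831, -0.001, -0.001]
force: [0.3, 0.5, -0.9]
grip_width: 0.206
time: 5.3
position: [0.5354, 0.3166, 0.319]
ee_rot: [0.557, 0.83, -0.001, -0.001]
force: [0.0, 0.2, -1.6]
grip_width: 0.199
[0.53538232 0.31663678 0.31902223] [ 5.57484167e-01  8.30186110e-01 -1.32282424e-03 -8.22551250e-04] 0.19860225660314643 [-0.43970474  0.40331261 -0.26492262  1.73088551  0.11948577  1.02625685
 -0.35857522] [ 5.66718361e-04  2.43266142e-01 -1.55792038e+00]
[-2.50357161  1.86283541 19.01679635]
n3 492 261
s3 201 138
```

View pics/v3.png

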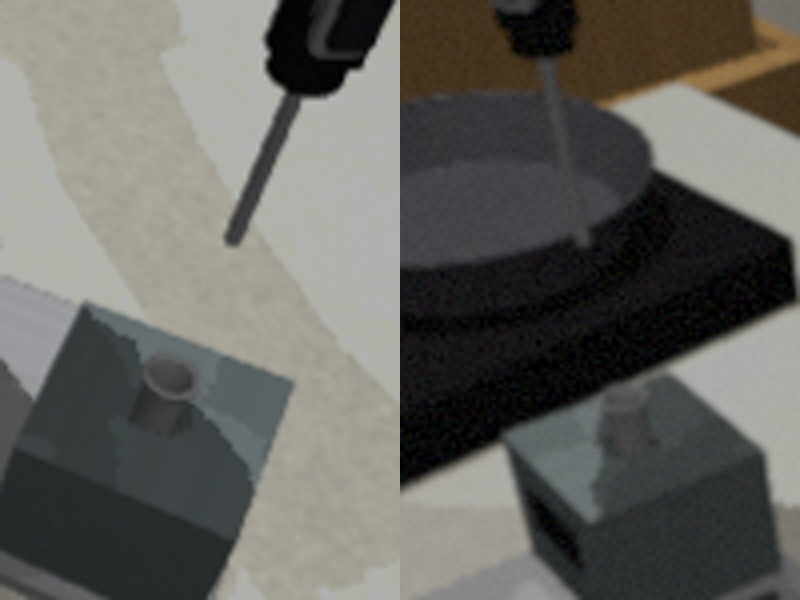

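The tip shows at scene (232,243)/4 and side (186,243)/4, and the rim at (172,376)/4 and (227,392)/4. I'll triangulate both.

```bash
cat > m.py <<'E'
from h import *
from scipy.spatial.transform import Rotation as Rr
def pt(f,x,y):
    o=np.load(f'pics/{f}o.npy'); return ((x+.5)/4-.5+o[0],(y+.5)/4-.5+o[1])
def rep(n,s,tip,top,rim):
    r=[two(n,pt(n,*a),s,pt(s,*b)) for a,b in(tip,top,rim)]
    for k,x in zip(('tip','top','rim'),r): print(k,np.round(x[0],4),'gap',round(x[1],4))
    st=robot.get_state();R=Rr.from_quat(st['ee_rot']).as_matrix()
    print('tip->rim tool mm',R.T@(r[2][0]-r[0][0])*1e3,' top->rim',R.T@(r[2][0]-r[1][0])*1e3)
E
python3 - <<'E'
from m import *
rep('n3','s3',((232,243),(186,243)),((293,95),(146,58)),((172,376),(227,392)))
for f,p in(('n3',(172,376)),('s3',(227,392))): print(plane(f,*pt(f,*p),.118))
z=.319-.021-.0955
for f,p in(('n3',(232,243)),('s3',(186,243))): print(plane(f,*pt(f,*p),z))
E
```

```text
tip [0.5357 0.3165 0.204 ] gap 0.0025
top [0.5375 0.3171 0.2907] gap 0.0029
rim [0.5399 0.3144 0.1201] gap 0.0028
tip->rim tool mm [-3.56542625  3.27455105 83.83140489]  top->rim [ -3.48437709   1.51345372 170.6102277 ]
[0.53655624 0.31567196 0.118     ]
[0.54171832 0.31541266 0.118     ]
[0.53271612 0.31758125 0.2025    ]
[0.53698767 0.31692961 0.2025    ]
```

```bash
python3 -m pendant '[{"translation":[-3.5,3.2,20],"dr":[0,0,0]},{"translation":[-3.5,3.2,50],"dr":[0,0,0]},{"translation":[-3.5,3.2,70],"dr":[0,0,0]},{"translation":[-3.5,3.2,70],"dr":[0,0,0]},{"translation":[-3.5,3.2,70],"dr":[0,0,0]},{"translation":[-3.5,3.2,70],"dr":[0,0,0]}]' - 60
python3 - <<'E'
from h import *
a=snap('scene','n4');b=snap('side','s4')
for f in('n4','s4'):
  u,v=map(int,proj(f,np.array([.538,.315,.14]))); 
  I=cv2.imread(f'pics/{f}.png')[v-75:v+75,u-50:u+50]; cv2.imwrite(f'pics/{f}c.png',I); np.save(f'pics/{f}o.npy',[u-50,v-75])
cv2.imwrite('pics/v4.png',np.hstack([cv2.resize(cv2.imread(f'pics/{f}c.png'),(400,600),interpolation=cv2.INTER_CUBIC) for f in('n4','s4')]))
E
```

```text
time: 6.2
position: [0.5401, 0.3154, 0.2508]
ee_rot: [0.557, 0.83, 0.0, -0.0]
force: [0.4, -0.0, -1.3]
grip_width: 0.204
```

View pics/v4.png

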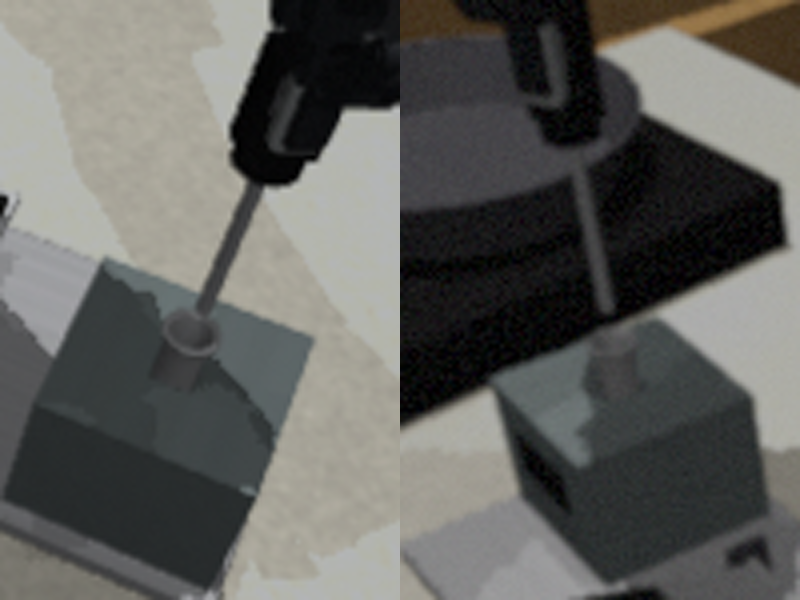

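Run:
```python
from m import *
rep('n4','s4',((203,311),(206,307)),((254,185),(177,152)),((192,332),(215,337)))
for f,p in(('n4',(192,332)),('s4',(215,337))): print(plane(f,*pt(f,*p),.118))
for f,p in(('n4',(203,311)),('s4',(206,307))): print(plane(f,*pt(f,*p),.1345))
```

```text
tip [0.5398 0.3158 0.1361] gap 0.001
top [0.5416 0.3152 0.2192] gap 0.0007
rim [0.5396 0.3144 0.1197] gap 0.003
tip->rim tool mm [-1.27426807 -0.63239951 16.36943608]  top->rim [-0.10648983 -2.10394155 99.45781202]
[0.53655624 0.31567196 0.118     ]
[0.54116036 0.31463791 0.118     ]
[0.53775236 0.3163317  0.1345    ]
[0.5411299  0.31739154 0.1345    ]
```

```bash
python3 -m pendant '[{"translation":[-1,-0.5,5],"dr":[0,0,0]},{"translation":[-1,-0.5,12],"dr":[0,0,0]},{"translation":[-1,-0.5,20],"dr":[0,0,0]},{"translation":[-1,-0.5,28],"dr":[0,0,0]},{"translation":[-1,-0.5,34],"dr":[0,0,0]},{"translation":[-1,-0.5,34],"dr":[0,0,0]}]' - 60
```

```text
time: 7.05
position: [0.5396, 0.3141, 0.2158]
ee_rot: [0.557, 0.83, -0.001, -0.001]
force: [-0.8, 0.4, -1.1]
grip_width: 0.201
```

```bash
python3 -m pendant '[{"translation":[0,0,8],"dr":[0,0,0]},{"translation":[0,0,18],"dr":[0,0,0]},{"translation":[0,0,28],"dr":[0,0,0]},{"translation":[0,0,38],"dr":[0,0,0]},{"translation":[0,0,40],"dr":[0,0,0]}]' - 60
```

```text
time: 7.68
position: [0.5392, 0.3138, 0.1747]
ee_rot: [0.557, 0.83, -0.001, -0.001]
force: [-1.2, -0.8, -1.1]
grip_width: 0.202
```

```bash
python3 -m pendant '[{"translation":[0,0,10],"dr":[0,0,0]},{"translation":[0,0,20],"dr":[0,0,0]},{"translation":[0,0,27],"dr":[0,0,0]},{"translation":[0,0,31],"dr":[0,0,0]},{"translation":[0,0,31],"dr":[0,0,0]}]' - 60; python3 -m pendant '[{"translation":[0,0,1],"dr":[0,0,0]},{"translation":[0,0,2.5],"dr":[0,0,0]},{"translation":[0,0,4],"dr":[0,0,0]},{"translation":[0,0,4],"dr":[0,0,0]}]' - 60
```

```text
time: 8.3
position: [0.539, 0.3138, 0.1435]
ee_rot: [0.557, 0.83, -0.001, -0.001]
force: [-0.1, -0.7, -1.1]
grip_width: 0.204
time: 8.8
position: [0.539, 0.3138, 0.1396]
ee_rot: [0.557, 0.83, -0.001, -0.001]
force: [-0.4, 0.1, 1.5]
grip_width: 0.207
```

Contact is just beginning, so I'll push on in small steps until the force rises clearly.

```bash
python3 -m pendant '[{"translation":[0,0,1],"dr":[0,0,0]},{"translation":[0,0,2],"dr":[0,0,0]},{"translation":[0,0,2],"dr":[0,0,0]}]' - 60
python3 - <<'E'
from h import *
a=snap('scene','n5');b=snap('side','s5')
o=[]
for f in('n5','s5'):
  u,v=map(int,proj(f,np.array([.538,.315,.14])))
  o.append(cv2.resize(cv2.imread(f'pics/{f}.png')[v-50:v+50,u-50:u+50],(400,400),interpolation=cv2.INTER_CUBIC))
cv2.imwrite('pics/v5.png',np.hstack(o))
E
```

```text
time: 9.18
position: [0.5391, 0.3138, 0.1395]
ee_rot: [0.557, 0.83, -0.001, -0.001]
force: [-4.2, -3.5, 18.0]
grip_width: 0.201
```

View pics/v5.png

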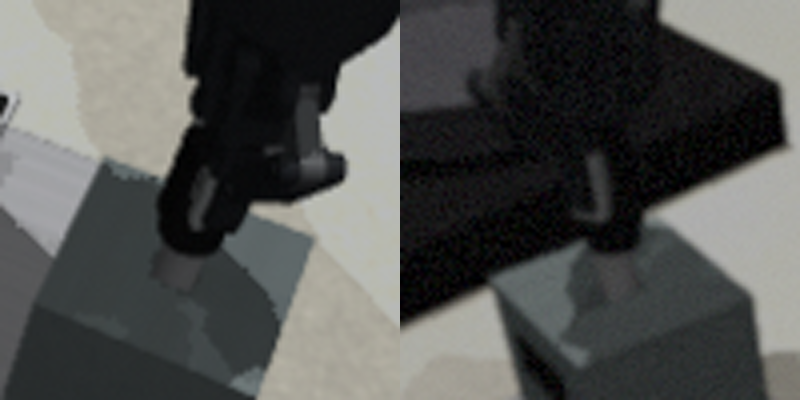

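The collar is on the rim: no gap shows in either view, the force is 18 N, and the height is as expected. Releasing.

```bash
python3 -m pendant '[{"translation":[0,0,-1],"dr":[0,0,0]},{"translation":[0,0,-1],"dr":[0,0,0]},{"translation":[0,0,-1],"dr":[0,0,0]},{"translation":[0,0,-1],"dr":[0,0,0]},{"translation":[0,0,-1],"dr":[0,0,0]},{"translation":[0,0,-1],"dr":[0,0,0]}]' 50 60;  python3 -m pendant '[{"translation":[0,0,-15],"dr":[0,0,0]},{"translation":[0,0,-45],"dr":[0,0,0]},{"translation":[0,0,-85],"dr":[0,0,0]},{"translation":[0,0,-125],"dr":[0,0,0]},{"translation":[0,0,-140],"dr":[0,0,0]},{"translation":[0,0,-140],"dr":[0,0,0]}]' 50 60
python3 - <<'E'
from h import *
from scipy.spatial.transform import Rotation as Rr
s=robot.get_state();R=Rr.from_quat(s['ee_rot']).as_matrix()
print(s['position'],s['grip_width'],s['q'],R.T@(np.array([.447,.197,.20])-s['position'])*1e3)
a=snap('scene','n6');b=snap('side','s6')
o=[]
for f in('n6','s6'):
  u,v=map(int,proj(f,np.array([.50,.25,.1])));u-=75;v-=75
  print(f,u,v);o.append(cv2.resize(cv2.imread(f'pics/{f}.png')[v:v+150,u:u+133],(399,450),interpolation=cv2.INTER_CUBIC))
cv2.imwrite('pics/v6.png',np.hstack(o))
E
```

```text
time: 10.02
position: [0.539, 0.3138, 0.1404]
ee_rot: [0.557, 0.83, -0.001, -0.001]
force: [0.4, 0.5, 0.4]
grip_width: 0.586
time: 10.78
position: [0.5396, 0.3141, 0.2815]
ee_rot: [0.557, 0.83, -0.0, -0.0]
force: [0.6, 0.5, 0.3]
grip_width: 0.585
[0.53959565 0.31407865 0.28154898] 0.5853868056606139 [-0.43673894  0.43825444 -0.26162595  1.77370376  0.13533334  0.94742625
 -0.36564957] [ -73.31383893 -130.00437156   81.58152436]
n6 374 185
s6 136 114
```

View pics/v6.png

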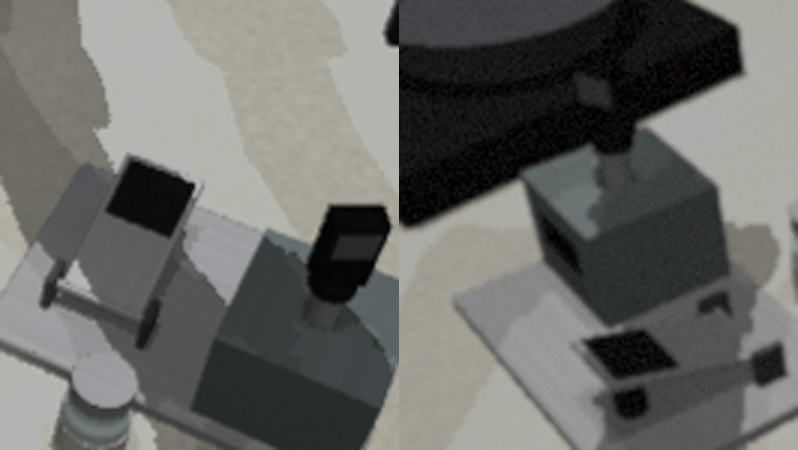

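The probe stands seated in the tube on its own. The pad centre is at scene crop (150,196)/3 and side crop (230,354)/3.

Run:
```python
from h import *
from scipy.spatial.transform import Rotation as Rr
A=(374+150.5/3-.5,185+196.5/3-.5);B=(136+230.5/3-.5,114+354.5/3-.5)
print(two('n6',A,'s6',B),plane('n6',*A,.057),plane('s6',*B,.057))
q=lambda x,y:plane('n6',374+(x+.5)/3-.5,185+(y+.5)/3-.5,.058)
c=[q(*p)[:2] for p in((130,157),(195,187),(165,236),(105,205))];print(c,np.mean(c,0))
s=robot.get_state();R=Rr.from_quat(s['ee_rot']).as_matrix()
print(R.T@(np.array([.4495,.197,.075])-s['position'])*1e3)
```

```text
(array([0.45147054, 0.19432409, 0.05643149]), np.float64(0.0024408524112619506)) [0.4508415  0.19520219 0.057     ] [0.45148793 0.19228073 0.057     ]
[array([0.42091007, 0.17343894]), array([0.43177598, 0.22186204]), array([0.48322206, 0.21310608]), array([0.47157197, 0.16896492])] [0.45187002 0.194343  ]
[ -73.96368882 -126.07215727  204.93297173]
```

```bash
python3 -m pendant '[{"translation":[-15,-25,0],"dr":[0,0,0]},{"translation":[-35,-60,0],"dr":[0,0,0]},{"translation":[-60,-100,0],"dr":[0,0,0]},{"translation":[-75,-127,20],"dr":[0,0,0]},{"translation":[-75,-127,70],"dr":[0,0,0]},{"translation":[-75,-127,120],"dr":[0,0,0]},{"translation":[-75,-127,165],"dr":[0,0,0]},{"translation":[-75,-127,200],"dr":[0,0,0]},{"translation":[-75,-127,207],"dr":[0,0,0]},{"translation":[-75,-127,207],"dr":[0,0,0]}]' 0 40
```

```text
time: 12.12
position: [0.4485, 0.1955, 0.0726]
ee_rot: [0.557, 0.83, -0.003, -0.001]
force: [0.5, -0.2, 0.0]
grip_width: -0.004
```

Run:
```python
from h import *
a=snap('scene','n7');b=snap('side','s7')
o=[]
for f in('n7','s7'):
  u,v=map(int,proj(f,np.array([.48,.23,.1])));u-=70;v-=75
  o.append(cv2.resize(cv2.imread(f'pics/{f}.png')[v:v+150,u:u+133],(399,450),interpolation=cv2.INTER_CUBIC))
cv2.imwrite('pics/v7.png',np.hstack(o))
```

```text
(no output)
```

View pics/v7.png

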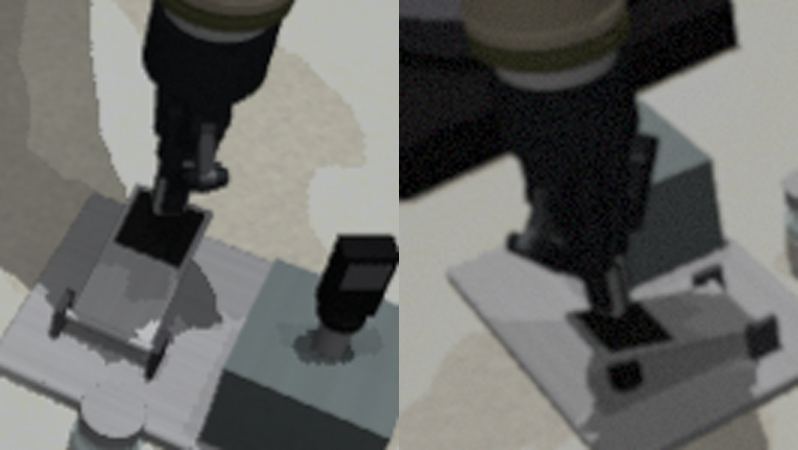

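The fingertips are above the pad and the probe is untouched. Pressing.

```bash
python3 -m pendant '[{"translation":[0,0,8],"dr":[0,0,0]},{"translation":[0,0,17],"dr":[0,0,0]},{"translation":[0,0,25],"dr":[0,0,0]},{"translation":[0,0,32],"dr":[0,0,0]},{"translation":[0,0,37],"dr":[0,0,0]},{"translation":[0,0,40],"dr":[0,0,0]}]' 0 40
```

```text
time: 12.98
position: [0.4482, 0.1958, 0.0332]
ee_rot: [0.557, 0.83, -0.002, -0.001]
force: [-3.5, 1.5, 7.5]
grip_width: -0.002
```

```bash
python3 -m pendant '[{"translation":[0,0,1],"dr":[0,0,0]},{"translation":[0,0,2],"dr":[0,0,0]},{"translation":[0,0,3],"dr":[0,0,0]},{"translation":[0,0,3.5],"dr":[0,0,0]}]' 0 40
```

```text
time: 13.48
position: [0.4481, 0.1959, 0.0305]
ee_rot: [0.557, 0.831, -0.002, -0.001]
force: [-4.2, -0.2, 27.9]
grip_width: 0.001
```

It is at the stop: the height is right and the force has jumped. Holding for 1.1 s.

```bash
python3 -m pendant '[{"translation":[0,0,0.6],"dr":[0,0,0]},{"translation":[0,0,0.6],"dr":[0,0,0]},{"translation":[0,0,0.6],"dr":[0,0,0]},{"translation":[0,0,0.6],"dr":[0,0,0]},{"translation":[0,0,0.6],"dr":[0,0,0]},{"translation":[0,0,0.6],"dr":[0,0,0]},{"translation":[0,0,0.6],"dr":[0,0,0]},{"translation":[0,0,0.6],"dr":[0,0,0]},{"translation":[0,0,0.6],"dr":[0,0,0]}]' 0 40
python3 -m pendant '[{"translation":[0,0,-4],"dr":[0,0,0]},{"translation":[0,0,-12],"dr":[0,0,0]},{"translation":[0,0,-22],"dr":[0,0,0]},{"translation":[0,0,-35],"dr":[0,0,0]},{"translation":[0,0,-60],"dr":[0,0,0]},{"translation":[0,0,-100],"dr":[0,0,0]},{"translation":[0,0,-150],"dr":[0,0,0]},{"translation":[0,0,-200],"dr":[0,0,0]},{"translation":[0,0,-220],"dr":[0,0,0]},{"translation":[0,0,-220],"dr":[0,0,0]}]' 0 40
python3 - <<'E'
from h import *
a=snap('scene','n8');b=snap('side','s8')
u,v=map(int,proj('n8',np.array([.50,.25,.1])))
cv2.imwrite('pics/v8.png',np.hstack([cv2.resize(a['color'][v-75:v+75,u-75:u+58],(399,450)),cv2.resize(b['color'],(400,450)) if 0 else cv2.resize(b['color'][100:460,100:420],(400,450))]))
E
```

```text
time: 14.6
position: [0.448, 0.1958, 0.0306]
ee_rot: [0.557, 0.831, -0.002, -0.001]
force: [-3.8, -0.4, 23.7]
grip_width: -0.001
time: 15.85
position: [0.4485, 0.1964, 0.2521]
ee_rot: [0.557, 0.831, -0.001, 0.0]
force: [0.7, 0.7, -0.4]
grip_width: -0.001
```

The picture limit is reached, so I'll check numerically against the pictures taken before the press.

Run:
```python
from h import *
def blob(f,u,v,u2,v2,th=45):
    m=(cv2.imread(f'pics/{f}.png')[v:v2,u:u2].max(2)<th).astype('uint8')
    n,l,s,c=cv2.connectedComponentsWithStats(m); i=1+s[1:,4].argmax(); return s[i].tolist(),c[i].round(1)
for f in('n6','n8'): print(f,'pad',blob(f,400,232,445,268),'probe',blob(f,472,248,510,290,60))
for f in('s2','s6','s8'): print(f,'lifter',blob(f,415,280,455,330),'hone',blob(f,468,298,505,350))
for n,a,b,(u,v,u2,v2) in(('jar','n0','n8',(392,300,422,340)),('cup','s2','s8',(398,400,448,455))):
    A=cv2.imread('pics/'+('scene0' if a=='n0' else a)+'.png',0)[v:v2,u:u2].astype('f4');B=cv2.imread(f'pics/{b}.png',0)[v:v2,u:u2].astype('f4'); print(n,cv2.phaseCorrelate(A,B))
```

```text
n6 pad ([10, 7, 29, 25, 448], array([23.8, 18.8])) probe ([2, 6, 30, 36, 716], array([16.1, 22.2]))
n8 pad ([10, 7, 29, 25, 440], array([23.7, 18.6])) probe ([2, 6, 30, 36, 693], array([16.3, 21.7]))
s2 lifter ([3, 7, 32, 38, 531], array([16.2, 27.4])) hone ([3, 9, 28, 38, 640], array([16.8, 28.7]))
s6 lifter ([4, 7, 31, 38, 510], array([16.4, 27.6])) hone ([3, 9, 28, 38, 644], array([16.7, 28.7]))
s8 lifter ([4, 7, 31, 38, 513], array([16.5, 27.6])) hone ([3, 9, 28, 38, 639], array([16.8, 28.7]))
jar ((-0.01673381881178493, 0.0002591634335615822), 1.0033660590648652)
cup ((-0.01898635071788135, -0.016855852856412668), 0.9378784182866414)
```

Everything is in place, so I'm handing in.

```bash
python3 -c "
from station import job;print(job.finish_job())"
```

```text
the job is handed in; nothing more can be done
None
```

The probe is in the cleaning tube with its collar on the rim, and the pedal was pressed afterwards. I handed the job in at about 16 s on the robot's clock, with the gripper clear of everything.

- **Probe:** I took it from its well and lowered the stem into the tube until the collar met the rim. The contact force was 18 N and the TCP height 139.5 mm, as expected. Only then did I let go. A picture afterwards showed it standing in the tube on its own.
- **Pedal:** I pressed it with closed fingers down to its stop. The TCP was at 30.5 mm against the 31 mm given, and the force jumped from 7.5 N to about 28 N. I held it for about 1.1 s, then released it and raised the arm.
- **Last checks:** The pedal pad is back at its rest position in the image, and the probe, lifter, hone, spice jar and dip cup have moved less than a pixel. These checks were numerical only, because I had used up the 12 pictures and the final one would not open.
- **Disagreement:** The two cameras differed by 2–4 mm on absolute positions, which is about the calibration error. I aligned the tip to the rim within each view, and the stem went in with no noticeable resistance.

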